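# Rest the skimmer and draw its telescoping handle out two holes

### The arm

A 6-joint arm with a two-finger parallel gripper is mounted at the origin on the work surface. World frame = base frame: x ahead of the robot, y to its left, z up, the work surface at z = 0. Lengths are in m, angles in rad, forces in N, time in s.
With the tool pointing down it reaches from about 0.425 to 0.925 m from the base axis. Payload 12.5 kg.
Tool frame: the origin (TCP) lies at the very end of the fingers, on their centre line; the grasp point (between the pads) lies 19 mm behind it; z points along the fingers, y is the direction in which the jaws open and shut (so a half turn about z gives the same grasp; the last joint's range is limited). The gripper opens to 85 mm and grips with 20 to 120 N. Pads are 22 mm wide; open, the fingers measure 114 mm over their backs; the gripper's body (76 mm by 85 mm) begins 54 mm behind the grasp point. The pads swing forward as they close: fully open they stand 13 mm farther back than shut.
Start: joints at [-1.43, 0.491, 1.559, -0, 1.092, -0.106], TCP at [0.153, -0.606, 0.231] pointing down, gripper open.
Joint ranges: [-3.1, 3.1], [-0.84, 2.19], [0.05, 2.79], [-1.13, 4.28], [0.06, 2.93], [-2.69, 2.69]. Speed limits (rad/s): [2.22, 2.22, 2.79, 3.14, 3.14, 3.14].

### API

Orientations are given as a rotation vector (axis times angle).
In Python, from rig import manip gives the robot as it stands.
- The arm moves only by the shell command python3 -m pendant 'ROWS' [OPENING] [FORCE]. ROWS is JSON, a list of rows, each a list of 4 numbers: the shift along the world's x, y, z in units of 30 mm (1.0 is 30 mm), then the turn about the world's z in units of 5 degrees (1.0 is 5 degrees). A call has 1 to 8 rows; each row shifts and turns the commanded pose from where the row before left it; what a row does not reach is not made up. A row lasts 1/8 s, in which the tool goes at most 62.5 mm and 10.7 degrees, less where a joint would pass 70% of its speed; a pose out of reach is approached as far as the arm can. A call is refused whole if a number of a shift passes 1 or a number of a turn 1, either way. A call with a gripper value outside its range is refused whole. OPENING is the finger opening in mm, from 0 to 85.4, set as the call begins (- or left out, the last holds). The fingers move at their own pace and stop on an object; FORCE is the grip in N (left out, the last holds). Time passes only in rows, so rows that do not move let the fingers close. It gives the time, the measured TCP pose, the force and the opening at its end, in the units of the state.
- manip.get_state(): the state, without advancing time (a new reading comes with each control period).
- manip.camera(name): name is "scene" or "top" or "wrist"; returns a dict with "img" (420x560x3 uint8, blue, green, red), "range_z" (420x560 float32, m along the optical axis (not along the pixel's ray), 0 where there is no reading), "intrinsics" (3x3 intrinsics, pixels), "eye" and "attitude" of the camera in the world. Camera axes: x right, y up, looking along -z (the intrinsics and any distortion apply to the point x, -y, -z); pixel columns grow to the right and rows downward; lengths in m; the calibration is good to about 2 mm. The wrist camera is an equidistant fisheye: a pixel r from the principal point sees the ray r / f radians off the axis. A picture is of the moment at which its call begins.
- manip.job_done(): hands the job in, once; it reports no verdict.
The state is a dict: "clock": time; "joint_pos": joint angles; "joint_velocities": joint speeds; "effort": joint torques, N m; "position": TCP position; "tool_rot": TCP orientation; "ft_force": force on the tool from outside, world axes, zero at the start; "torque": the same for the moment, N m; "finger_gap": opening from 0.0 (shut) to 1.0 (fully open).
Only numpy, scipy, OpenCV 4.12 (cv2) and the standard library are available. Lean on these libraries where they do the work, as an engineer would, in place of code of your own. Each camera call takes 0.05 s, during which the arm holds its last target. There are 200 camera calls.

### The job

Put the dross skimmer down in its rest, blade over the drip tray and collar just beyond the front fork, and let go of it. Then make its handle two holes longer, one hole at a time: squeeze the side button in, draw the handle back until the button clicks out in the next hole, and do the same once more; stop pulling when it locks instead of wrenching it. Leave it lying released in the rest with the button fully out in the third hole, and leave the other things on the bench where they are.

Things in the scene. Friction and masses are not known exactly. Their poses are not given: they have to be found in the camera images.
- skimmer: dross skimmer, about 0.5 kg, lying flat on the bench at the start: round blade on a telescoping square-tube handle. Origin on its underside, below the button; x along the handle to the blade, z up as it lies, y to the button's side; all its points share these axes. Tube axis 13 mm above the underside. Inner tube 16 x 16 mm, bare only from x = +92 mm (sleeve's end, at the start) to the collar at +125
- skimmer_balance (a point): point on the tube axis at the balance point as it starts, 45 mm from the button towards the blade: a clear place on the sleeve to carry the skimmer by
- button_axis (a point): point on the tube axis level with the button. The button: domed steel pin 10 mm across, fixed lengthwise in the inner tube, standing 5 mm proud of the sleeve's +y side through one of four holes 12 mm wide, drilled by hand and unevenly, 20 to 30 mm apart; it starts in the first, the others lie towards the blade, each with a line scribed across the sleeve's top
- collar: centre of the collar on the inner tube, 26 x 26 mm, 14 mm long, 132 mm from the button towards the blade, its origin on the tube axis; same axes as the skimmer
- blade (a point): centre of the blade: flat perforated steel disc 96 mm across, 3 mm thick, 205 mm from the button, its underside level with the hand grip's underside
- grip_middle (a point): centre of the black hand grip, 26 x 26 mm, 92 mm long, fixed to the sleeve and 174 mm behind the button at the start. The sleeve: aluminium square tube 24 x 24 mm, 220 mm long, from the grip's front end to 92 mm ahead of the button at the start
- handle (a joint): how far sleeve and grip are drawn back over the inner tube, away from the blade, in m: 0 in the first hole (start), 0.02 to 0.03 more at each next hole, found by feel; 1 mm of play when locked. Drag unlocked 1 to 3 N. If nothing holds the inner tube the whole skimmer follows: the rest's front fork must hold the collar back
- button (a joint): how far the button is pressed, in m: 0 out, 0.005 flush, 0.007 under the sleeve's wall; spring 3 N (out) to 5 N (in). Squeezing the sleeve across its sides at the button (one pad on it, one opposite) presses it flush; a pull of 5 to 10 N then rides it under the wall, where it stays until the next hole reaches it, pops out by itself and locks
- rest: the skimmer's rest, fixed on the bench: grey base plate 262 x 70 x 8 mm with two upright forks open upwards, 8 mm thick, 70 mm wide, and at its +x end a steel drip tray 125 mm square, 16 mm high, centred at x = +200 mm. Origin on the bench below rest_seat; its points share its axes
- rest_seat (a point): where button_axis lies when the skimmer is seated midway in the rest, 75 mm above the bench; x along the seated handle to the drip tray. From there the collar has 13 mm to go along -x to the front fork, the sleeve's end 12 mm along +x. Sideways play 3 mm each way: squeezed off the slots' centre line the tube rubs on the forks and pulls harder
- front_fork (a point): middle of the slot floor of the front fork, 108 mm from rest_seat towards the tray, 67 mm above the bench. Slot 22 mm wide, flaring above its lower 18 mm, fork top 36 mm above the floor: it takes the bare inner tube between sleeve and collar, neither of which passes through
- rear_fork (a point): middle of the slot floor of the rear fork, 98 mm behind rest_seat, 63 mm above the bench. Slot 30 mm wide, flaring above its lower 18 mm, fork top 36 mm above the floor: it takes the sleeve just ahead of the hand grip
- ingot_a: one of two plain metal ingot bars, 120 x 44 x 22 mm; origin under its centre. Leave alone
- ingot_b: the other ingot bar, same size. Leave alone
- scraper: flat scraper with a wooden handle lying between the two work places. Leave alone
- mould_half: dark flat mould block, 150 x 100 x 22 mm, with a round recess; origin under its centre. Leave alone
- flux_jar: small amber jar, 48 mm across, 65 mm tall, standing upright; origin under its centre. Leave alone
- spoon: metal spoon lying at the side. Leave alone

How it is judged:
By the outcome, as a careful person would: the job done as asked, in the order asked, and still so for the second after the job is handed in, with the robot touching nothing.
It also fails if it takes over 53 s, if anything falls off the work surface, if the arm or the gripper's body presses on something with over 40 N, if the wrist force passes 120 N, or if a joint passes its speed limit or range.

## Working session

There is one attempt and no reset: what is moved stays moved. The work goes in short steps, Python scripts to look and compute and a shell command to move; the robot and the scene stay as the last step left them, time stands still between calls to the robot, and variables do not carry over. Pictures are saved under pics/ and viewed, about 8 in all and at most 12, crops included, and the job is handed in when it is done.

```bash
mkdir -p pics; cat > h.py <<'E'
import numpy as np, cv2, pickle
from scipy.spatial.transform import Rotation as R
from rig import manip
def shot(n,f):
    c=manip.camera(n); pickle.dump(c,open(f'pics/{f}.pkl','wb')); cv2.imwrite(f'pics/{f}.png',c['img']); return c
def load(f): return pickle.load(open(f'pics/{f}.pkl','rb'))
def att(c):
    a=np.array(c['attitude']); return a if a.shape==(3,3) else R.from_rotvec(a).as_matrix()
def ray(c,u,v,fish=False):
    K=np.array(c['intrinsics']); x=(u-K[0,2])/K[0,0]; y=(v-K[1,2])/K[1,1]
    if fish:
        r=np.hypot(x,y); s=np.sin(r)/r if r>1e-9 else 1; d=np.array([x*s,-y*s,-np.cos(r)])
    else: d=np.array([x,-y,-1.])
    return att(c)@d
def plane(c,u,v,z,fish=False):
    d=ray(c,u,v,fish); e=np.array(c['eye']); return e+d*(z-e[2])/d[2]
E
python3 - <<'E'
from h import *
for n in ['top','scene']:
    c=shot(n,n+'0'); print(n,c['eye'],c['attitude'],c['intrinsics'])
print(manip.get_state())
E
```

```text
top [0.50884746 0.02651465 1.20489568] [ 0.0440389  -0.05818235 -1.55101449] [[392.20832485   0.         276.52868762]
 [  0.         392.20832485 213.16439489]
 [  0.           0.           1.        ]]
scene [ 1.36302427 -0.61425008  1.06668536] [0.72594082 0.36285103 0.83321376] [[539.83306755   0.         283.73249113]
 [  0.         539.83306755 212.86231827]
 [  0.           0.           1.        ]]
{'clock': 0.1, 'joint_pos': array([-1.42957969e+00,  4.91492516e-01,  1.55940286e+00,  1.55342208e-05,
        1.09170372e+00, -1.05594172e-01]), 'joint_velocities': array([-0.00062234, -0.00164776, -0.00060577,  0.0009092 , -0.00086116,
       -0.00015022]), 'effort': array([ 3.97368829e-03, -6.19444513e+01, -2.62023139e+01, -4.60086284e-06,
        2.92278863e-03,  2.88913256e-06]), 'position': array([ 0.15269526, -0.60584792,  0.23078544]), 'tool_rot': array([-3.11670402e+00, -3.86571188e-01,  6.50975944e-06]), 'ft_force': array([-0.17545256,  1.13774783, -0.29465001]), 'torque': array([ 0.02817896, -0.02845962,  0.02787329]), 'finger_gap': 1.0019362752319214}
```

View pics/top0.png

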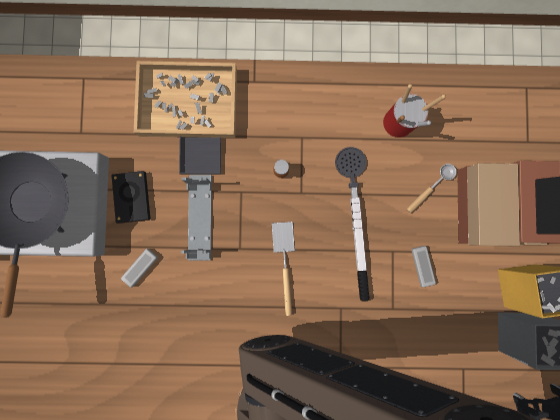

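View pics/scene0.png

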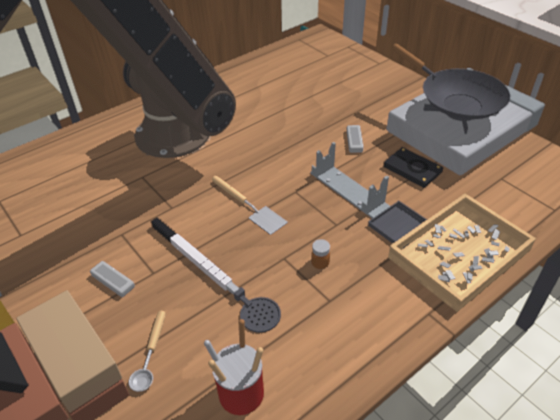

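The top view shows the skimmer (blade ≈ (351,162), grip ≈ (364,290)) and the rest (tray ≈ (202,156), forks ≈ (200,180) and (200,250)), both pointing away from the robot. Next I measure both from depth and colour.

```bash
python3 - <<'E'
from h import *
c=load('top0'); img=c['img']; Z=c['range_z']; K=np.array(c['intrinsics'])
v,u=np.mgrid[:420,:560]
P=np.stack([(u-K[0,2])/K[0,0]*Z,-(v-K[1,2])/K[1,1]*Z,-Z],-1)@att(c).T+np.array(c['eye'])
np.save('pics/P0.npy',P)
def box(a,b,d,e): return (u>=a)&(u<b)&(v>=d)&(v<e)
print('bench z',np.median(P[320:,100:200,2]))
h=P[...,2]
# skimmer
m=box(335,378,140,305)&(h>0.012)
for lo in range(140,305,8):
    q=m&(v>=lo)&(v<lo+8)
    if q.sum(): p=P[q]; print(lo,q.sum(),p.mean(0).round(4),np.median(p[:,2]).round(4), 'y',p[:,1].min().round(4),p[:,1].max().round(4))
m=box(335,372,140,182)&(h>0.0015)&(img.max(2)<110)
(cx,cy),rr=cv2.minEnclosingCircle(np.argwhere(m)[:,::-1].astype(np.float32)); print('blade px',cx,cy,rr,plane(c,cx,cy,.003))
g=box(352,376,255,305)&(img.max(2)<60); ys=np.argwhere(g); print('grip px',ys[:,1].mean(),ys[:,0].min(),ys[:,0].max(),ys[:,0].mean(),plane(c,ys[:,1].mean(),ys[:,0].mean(),.026))
# rest
r=box(170,235,130,270)
for z0,z1 in [(.005,.012),(.012,.022),(.06,.12)]:
    q=r&(h>z0)&(h<z1); n,l,s,ce=cv2.connectedComponentsWithStats(q.astype(np.uint8))
    for i in range(1,n):
        if s[i,4]>15:
            p=P[l==i]; print((z0,z1),s[i],p.mean(0).round(4),p.min(0).round(4),p.max(0).round(4))
            rc=cv2.minAreaRect((p[:,:2]*1000).astype(np.float32)); print('  rect',rc)
E
```

```text
bench z -0.0007913370526284602
148 1 [0.5088 0.0265 1.2049] 1.2049 y 0.0265 0.0265
156 4 [ 0.5694 -0.0202  0.907 ] 1.2049 y -0.1603 0.0265
164 3 [0.5088 0.0265 1.2049] 1.2049 y 0.0265 0.0265
172 6 [ 0.7011 -0.2142  0.0126] 0.0122 y -0.2192 -0.2101
180 49 [ 0.6773 -0.2149  0.0232] 0.0239 y -0.2297 -0.2033
188 46 [ 0.6571 -0.2177  0.0199] 0.0202 y -0.2276 -0.2088
196 66 [ 0.6276 -0.213   0.059 ] 0.0229 y -0.233 0.0265
204 72 [ 0.6051 -0.2156  0.0565] 0.024 y -0.2361 0.0265
212 70 [ 0.5828 -0.2215  0.0405] 0.024 y -0.2389 0.0265
220 72 [ 0.5577 -0.2168  0.0731] 0.0243 y -0.2396 0.0265
228 76 [ 0.5337 -0.2126  0.1015] 0.0243 y -0.2427 0.0265
236 72 [ 0.5112 -0.2253  0.0565] 0.0243 y -0.2461 0.0265
244 69 [ 0.4873 -0.235   0.0237] 0.0238 y -0.2487 -0.2232
252 70 [ 0.4638 -0.2372  0.0235] 0.0238 y -0.252 -0.2253
260 72 [ 0.4429 -0.2287  0.0729] 0.0239 y -0.252 0.0265
268 70 [ 0.4156 -0.2425  0.0235] 0.0237 y -0.2576 -0.2304
276 76 [ 0.3983 -0.2302  0.086 ] 0.0245 y -0.2588 0.0265
284 77 [ 0.3721 -0.2394  0.0546] 0.0248 y -0.2624 0.0265
292 74 [ 0.3473 -0.2454  0.0399] 0.0241 y -0.2644 0.02
[... 2124 characters left out ...]
), (96.80420684814453, 4.72113561630249), 1.4576189517974854)
(0.012, 0.022) [212 151   9  23  35] [0.7355 0.1975 0.0148] [0.7056 0.1925 0.012 ] [0.7749 0.2158 0.0178]
  rect ((737.786376953125, 196.01739501953125), (20.597755432128906, 72.61395263671875), 74.17141723632812)
(0.06, 0.12) [181 178  28   5 113] [0.6725 0.2543 0.0841] [0.6691 0.2191 0.0609] [0.6781 0.2898 0.1055]
  rect ((673.6754760742188, 254.44906616210938), (8.947286605834961, 70.66831970214844), 0.14307114481925964)
(0.06, 0.12) [181 250  27   4  85] [0.4689 0.25   0.0785] [0.4639 0.2148 0.06  ] [0.473  0.2854 0.1009]
  rect ((468.311767578125, 250.1005096435547), (7.992708206176758, 70.47947692871094), 1.2798173427581787)
```

```bash
python3 - <<'E'
from h import *
a=load('top0')['img']; 
x=cv2.resize(a[135:310,320:400],None,fx=3.4,fy=3.4,interpolation=cv2.INTER_CUBIC)
y=cv2.resize(a[130:270,165:240],None,fx=4.25,fy=4.25,interpolation=cv2.INTER_CUBIC)
cv2.imwrite('pics/crop0.png',np.hstack([x,y[:595]]))
E
```

```text
(no output)
```

View pics/crop0.png

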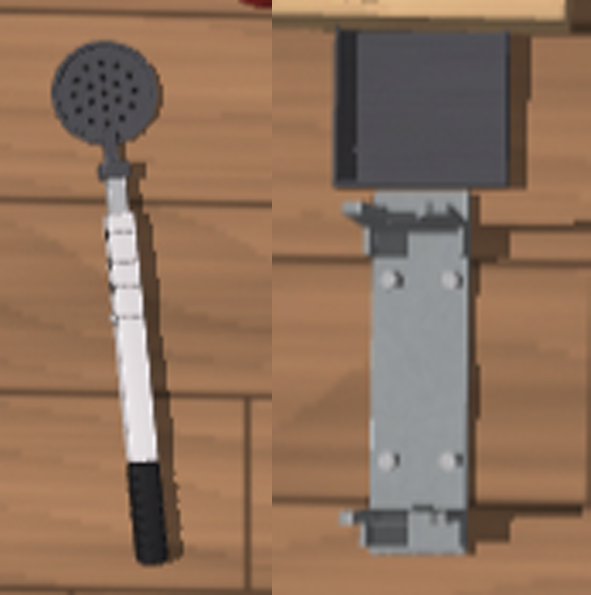

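```bash
python3 - <<'E'
from h import *
c=load('top0'); P=np.load('pics/P0.npy'); h=P[...,2]
v,u=np.mgrid[:420,:560]
m=(u>340)&(u<376)&(v>198)&(v<298)&(h>.02)&(h<.03)
p=P[m][:,:2].astype(np.float32)
# per-bin mid of edges
mid=[]
for x0 in np.arange(.36,.62,.01):
    q=p[(p[:,0]>=x0)&(p[:,0]<x0+.01)]
    if len(q)>5: mid.append([q[:,0].mean(),(q[:,1].min()+q[:,1].max())/2])
mid=np.array(mid); k=np.polyfit(mid[:,0],mid[:,1],1); print('fit',k,'yaw',np.degrees(np.arctan(k[0])),np.std(mid[:,1]-np.polyval(k,mid[:,0])))
d=np.array([1,k[0]]); d/=np.linalg.norm(d)
pr=lambda x:np.array([x,np.polyval(k,x)])
bl=plane(c,351.5,162.4,.003); print('blade',bl)
print('button from blade', bl[:2]-.205*d)
g=plane(c,363.2,285.4,.026); print('button from grip',g[:2]+.174*d)
for vv in (203.5,212.4,219.4,228.2): print('scribe',plane(c,356.5,vv,.025).round(4))
s=manip.get_state(); T=R.from_rotvec(s['tool_rot']).as_matrix(); print('tool y',T[:,1],'jaw-yaw',np.degrees(np.arctan2(T[1,1],T[0,1])))
B=bl[:2]-.205*d; print('balance',B+.045*d, 'shift units',((B+.045*d)-s['position'][:2])/.03)
E
```

```text
fit [ 0.10491762 -0.28681201] yaw 5.989424466951059 0.0004820717149120343
blade [ 0.74984632 -0.21322675  0.003     ]
button from blade [ 0.54596538 -0.23461746]
button from grip [ 0.54817808 -0.22781034]
scribe [ 0.6201 -0.2248  0.025 ]
scribe [ 0.5931 -0.2249  0.025 ]
scribe [ 0.5719 -0.2251  0.025 ]
scribe [ 0.5453 -0.2252  0.025 ]
tool y [ 0.24430565 -0.96969776 -0.00099939] jaw-yaw -75.85918932356702
balance [ 0.59071973 -0.22992194] shift units [14.60081584 12.53086626]
```

```bash
python3 -m pendant '[[0.95,0.85,0,-0.2],[0.95,0.85,0,-0.2],[0.95,0.85,0,-0.2],[0.95,0.85,0,-0.2],[0.95,0.85,0,-0.2],[0.95,0.85,0,-0.2],[0.95,0.85,0,-0.2],[0.95,0.85,0,-0.2]]' 60; python3 -m pendant '[[1,0.85,0,0],[1,0.85,0,0],[1,0.85,0,0],[1,0.85,0,0],[1,0.85,0,0],[1,0.85,0,0],[1,0.8,0,0],[0,0,0,0]]'
python3 - <<'E'
from h import *
c=shot('wrist','w1'); print(c['eye'],c['intrinsics'],manip.get_state()['position'])
E
```

```text
clock: 1.1
position: [0.3815, -0.4011, 0.2311]
tool_rot: [-3.137, -0.167, 0.0]
ft_force: [-0.3, -0.4, 0.6]
finger_gap: 0.706
clock: 2.1
position: [0.5919, -0.2233, 0.2306]
tool_rot: [-3.136, -0.173, 0.001]
ft_force: [-0.5, 0.8, 0.1]
finger_gap: 0.702
[ 0.67231444 -0.2147021   0.37326036] [[325.1922621    0.         279.02512616]
 [  0.         325.1922621  208.40696546]
 [  0.           0.           1.        ]] [ 0.5909907  -0.22426588  0.23070284]
```

View pics/w1.png

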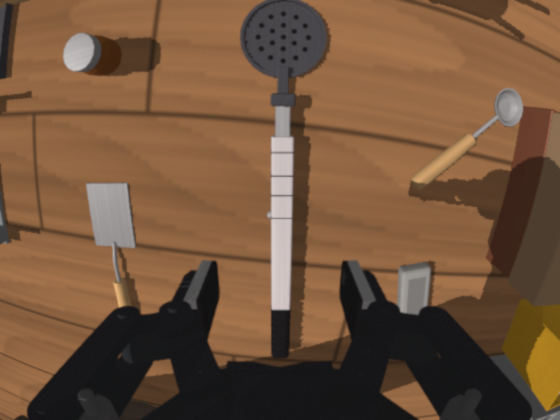

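The wrist view shows the sleeve running straight up the image at u≈282. The button is at ≈ (270,215), the collar at (283,99), the blade at (284,38) and the scribe lines at v≈152, 177, 196, 217.

```bash
python3 - <<'E'
from h import *
c=load('w1'); 
for n,u,v,z in [('grip/sleeve',281,310,.025),('s4',283,152,.025),('s3',283,177,.025),('s2',282.5,196,.025),('s1',282.5,217,.025),('sleeve end',283,138,.025),('collar',283,99,.026),('blade',284,38,.003)]:
    print(n,plane(c,u,v,z,True).round(4))
# sleeve edges by brightness
g=c['img'].min(2); pts=[]
for v in range(142,306,4):
    q=np.where(g[v,260:310]>185)[0]+260
    if len(q)>8: pts.append(plane(c,(q.min()+q.max())/2,v,.025,True)[:2])
pts=np.array(pts); k=np.polyfit(pts[:,0],pts[:,1],1); print(k,np.degrees(np.arctan(k[0])),np.polyval(k,[.546,.591]),len(pts),np.std(pts[:,1]-np.polyval(k,pts[:,0])))
E
```

```text
grip/sleeve [ 0.4194 -0.2447  0.025 ]
s4 [ 0.622  -0.2242  0.025 ]
s3 [ 0.5945 -0.2273  0.025 ]
s2 [ 0.5729 -0.2292  0.025 ]
s1 [ 0.5482 -0.232   0.025 ]
sleeve end [ 0.6372 -0.2225  0.025 ]
collar [ 0.6788 -0.2179  0.026 ]
blade [ 0.7495 -0.2115  0.003 ]
[ 0.10397164 -0.28678961] 5.935808403096365 [-0.23002109 -0.22534237] 37 0.0001903430196660208
```

```bash
python3 -m pendant '[[0,-0.03,-1,0],[0,0,-1,0],[0,0,-1,0],[0,0,-1,0],[0,0,-1,0],[0,0,-1,0],[0,0,-1,0],[0,0,-0.5,0]]'; python3 -m pendant '[[0,0,0,0],[0,0,0,0],[0,0,0,0],[0,0,0,0],[0,0,0,0],[0,0,0,0]]' 0 50
```

```text
clock: 3.15
position: [0.5895, -0.2265, 0.0049]
tool_rot: [-3.136, -0.167, 0.003]
ft_force: [-0.5, -0.4, 0.8]
finger_gap: 0.703
clock: 3.9
position: [0.5911, -0.2263, 0.0076]
tool_rot: [3.136, 0.168, 0.002]
ft_force: [-1.5, -0.4, 6.3]
finger_gap: 0.264
```

```bash
python3 -m pendant '[[0,0,0.5,0],[0,0,1,0],[0,0,1,0],[0,0.5,1,0],[0,1,1,0],[0,1,0.5,0],[0,1,0,0],[0,1,0,0]]'; python3 -m pendant '[[0,1,0,0],[0,1,0,0],[0,1,0,-0.2],[0,1,0,-0.2],[0,1,0,-0.2],[0,1,0,-0.2],[0,1,0,-0.15],[0,1,0,0]]';python3 -m pendant '[[0.1,1,0,0],[0.1,1,0,0],[0.1,1,0,0],[0.1,0.5,0,0],[0,0,0,0],[0,0,0,0]]'
python3 - <<'E'
from h import *
c=shot('wrist','w2');print(c['eye']); shot('scene','s2'); print(manip.get_state()['position'])
E
```

```text
clock: 4.9
position: [0.5903, -0.0898, 0.1571]
tool_rot: [3.137, 0.169, 0.0]
ft_force: [0.1, 0.5, -5.5]
finger_gap: 0.262
clock: 5.9
position: [0.5902, 0.1501, 0.1568]
tool_rot: [3.141, 0.038, -0.001]
ft_force: [-0.4, -0.3, -5.9]
finger_gap: 0.264
clock: 6.65
position: [0.6025, 0.2533, 0.1563]
tool_rot: [3.141, 0.038, -0.001]
ft_force: [0.1, 0.4, -5.6]
finger_gap: 0.266
[0.68335249 0.25511839 0.29894095]
[0.60271674 0.25310233 0.15641978]
```

View pics/w2.png

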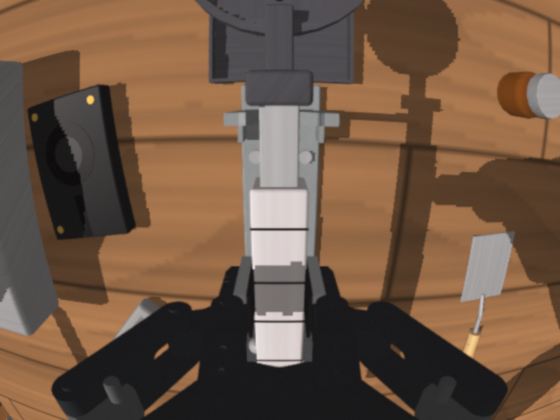

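The skimmer hangs straight in the jaws. Its collar is at (279,88), the sleeve end at v≈187, and the front fork's outer ends are at (224,119) and (338,119), almost centred on the tube. I'll turn these into offsets.

```bash
python3 - <<'E'
from h import *
c=load('w2'); f=lambda u,v,z:plane(c,u,v,z,True).round(4)
zt=.1738
print('sleeve end',f(279,187,zt),'L',f(251,187,zt),'R',f(306,187,zt))
print('sleeve L/R low',f(256,350,zt),f(302,350,zt))
print('collar back edge',f(279.5,104,zt+.001),'L',f(246,104,zt+.001),'R',f(313,104,zt+.001))
print('inner L,R',f(260,150,.17),f(299,150,.17))
print('fork ends top', f(224,119,.103),f(338,119,.103))
print('plate edges',f(243,150,.008),f(319,150,.008),'tray',f(210,82,.016),f(354,82,.016))
z=c['range_z']; 
for u,v in [(279,220),(279,90),(226,119),(336,119),(230,119),(332,119)]: 
    r=ray(c,u,v,True); cc=att(c)[:,2]; t=z[v,u]/-(r@cc); print((u,v),(np.array(c['eye'])+r*t).round(4))
E
```

```text
sleeve end [0.651  0.2544 0.1738] L [0.6507 0.2655 0.1738] R [0.6513 0.2436 0.1738]
sleeve L/R low [0.5653 0.2642 0.1738] [0.5659 0.2406 0.1738]
collar back edge [0.6836 0.2549 0.1748] L [0.6835 0.2676 0.1748] R [0.684  0.2423 0.1748]
inner L,R [0.6651 0.2623 0.17  ] [0.6655 0.2467 0.17  ]
fork ends top [0.6745 0.288  0.103 ] [0.6761 0.2195 0.103 ]
plate edges [0.642  0.2867 0.008 ] [0.6436 0.2181 0.008 ] tray [0.7034 0.3152 0.016 ] [0.7065 0.1908 0.016 ]
(279, 220) [0.6363 0.254  0.1719]
(279, 90) [0.689  0.2553 0.1747]
(226, 119) [0.6744 0.287  0.1015]
(336, 119) [0.676  0.2204 0.1016]
(230, 119) [0.6744 0.2846 0.1012]
(332, 119) [0.6759 0.2229 0.1015]
```

```bash
python3 - <<'E'
from h import *
i=load('s2')['img'][60:290,250:480]; j=load('w2')['img'][60:200,200:360]
cv2.imwrite('pics/s2c.png',np.hstack([cv2.resize(i,(560,560),interpolation=cv2.INTER_CUBIC)]))
E
```

```text
(no output)
```

View pics/s2c.png

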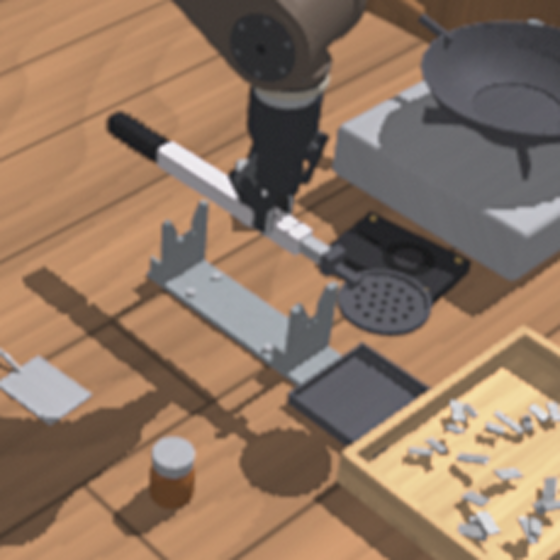

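```bash
python3 -m pendant '[[0.03,-0.03,-0.5,0],[0,0,-0.7,0],[0,0,-0.6,0],[0,0,-0.4,0],[0,0,-0.3,0],[0,0,-0.15,0],[0,0,0,0]]'; python3 -m pendant '[[0,0,-0.06,0],[0,0,-0.06,0],[0,0,0,0]]'
```

```text
clock: 7.62
position: [0.6037, 0.2532, 0.0769]
tool_rot: [3.141, 0.038, 0.0]
ft_force: [-0.6, 0.4, -5.5]
finger_gap: 0.265
clock: 8.0
position: [0.6036, 0.2531, 0.0733]
tool_rot: [3.141, 0.038, -0.0]
ft_force: [-0.4, 0.0, -6.8]
finger_gap: 0.265
```

```bash
python3 -m pendant '[[0,0,-0.06,0],[0,0,-0.06,0],[0,0,0,0]]';  python3 -m pendant '[[0,0,-0.05,0],[0,0,0,0]]'
```

```text
clock: 8.38
position: [0.6036, 0.2531, 0.0697]
tool_rot: [3.141, 0.038, 0.0]
ft_force: [0.2, 0.4, -4.5]
finger_gap: 0.266
clock: 8.62
position: [0.6038, 0.2532, 0.0695]
tool_rot: [-3.141, -0.038, -0.002]
ft_force: [-4.3, -2.4, 8.2]
finger_gap: 0.263
```

```bash
python3 -m pendant '[[0,0,0.08,0],[0,0,0,0],[0,0,0,0],[0,0,0,0]]' 55; python3 -m pendant '[[-0.25,0,0.5,0],[-0.5,0,0.8,0],[-0.5,0,0.8,0],[-0.25,0,0.5,0],[0,0,0,0],[0,0,0,0]]'
python3 - <<'E'
from h import *
c=shot('wrist','w3');print(c['eye']); shot('scene','s3'); print(manip.get_state()['position'])
i=load('s3')['img'][100:260,290:450]
cv2.imwrite('pics/c3.png',np.hstack([cv2.resize(c['img'][0:420,110:450],(340,420)),cv2.resize(i,(420,420),interpolation=cv2.INTER_CUBIC)]))
E
```

```text
clock: 9.12
position: [0.6036, 0.2531, 0.0704]
tool_rot: [3.141, 0.038, -0.0]
ft_force: [0.6, 0.0, -0.2]
finger_gap: 0.648
clock: 9.88
position: [0.5587, 0.253, 0.148]
tool_rot: [3.141, 0.038, -0.001]
ft_force: [-0.3, 0.5, -0.0]
finger_gap: 0.644
[0.63952112 0.25488531 0.29062306]
[0.55864192 0.25297515 0.14759689]
```

View pics/c3.png

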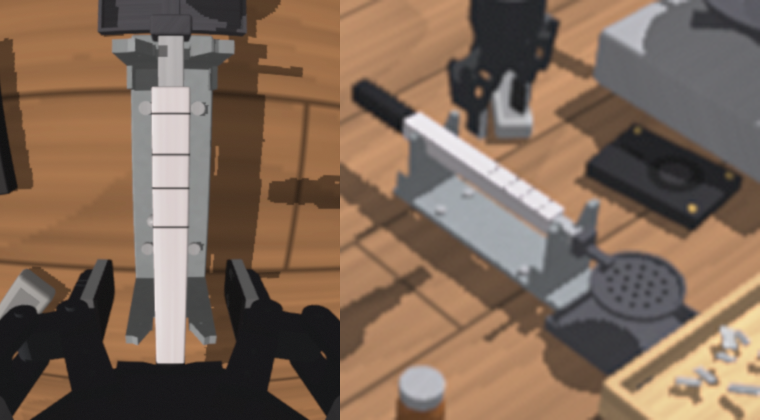

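The skimmer is seated: the inner tube is in the front fork, the blade is over the tray, and the button is at about (260,221). Scribe lines are at v=114, 154, 187, 227. Next I get the button position and the lateral centring.

```bash
python3 - <<'E'
from h import *
c=load('w3'); f=lambda u,v,z:plane(c,u,v,z,True).round(4)
for v in (114,154,187,227): print('scribe',v,f(280.5,v,.087))
print('sleeve end',f(280.5,87,.087),'button',f(260,221,.075))
g=c['img'].min(2)
for v in (100,140,200,260,320,350):
    q=np.where(g[v,250:312]>170)[0]+250; a,b=f(q.min(),v,.087),f(q.max()+1,v,.087); print(v,q.min(),q.max(),((a+b)/2).round(4),b[1]-a[1])
print('fork front ends',f(224,46,.103),f(344,46,.103), 'collar back',f(281,36,.088),'fork front/back edge mid',f(281,46,.103))
print('rear',f(238,340,.103),f(324,340,.103),'plate',f(243,200,.008),f(321,200,.008))
E
```

```text
scribe 114 [0.6337 0.2539 0.087 ]
scribe 154 [0.6084 0.2533 0.087 ]
scribe 187 [0.5869 0.2527 0.087 ]
scribe 227 [0.5592 0.2521 0.087 ]
sleeve end [0.6506 0.2543 0.087 ] button [0.5586 0.2665 0.075 ]
100 261 298 [0.6426 0.2544 0.087 ] -0.023400000000000004
140 262 297 [0.6174 0.2538 0.087 ] -0.02260000000000001
200 262 297 [0.5781 0.2528 0.087 ] -0.023499999999999993
260 263 296 [0.5342 0.2518 0.087 ] -0.023899999999999977
320 265 294 [0.4808 0.2504 0.087 ] -0.023299999999999987
350 266 293 [0.4482 0.2496 0.087 ] -0.023299999999999987
fork front ends [0.6739 0.287  0.103 ] [0.6759 0.2188 0.103 ] collar back [0.683  0.2548 0.088 ] fork front/back edge mid [0.6738 0.2546 0.103 ]
rear [0.4724 0.282  0.103 ] [0.4738 0.2171 0.103 ] plate [0.5535 0.2858 0.008 ] [0.5552 0.2147 0.008 ]
```

```bash
python3 -m pendant '[[0,-0.05,-0.7,0],[0,0,-0.9,0],[0,0,-0.9,0],[0,0,-0.57,0],[0,0,0,0],[0,0,0,0]]'; python3 -m pendant '[[0,0,0,0],[0,0,0,0],[0,0,0,0],[0,0,0,0],[0,0,0,0]]' 0 40;  python3 -m pendant '[[0,0,0,0],[0,0,0,0]]'
```

```text
clock: 10.72
position: [0.559, 0.2518, 0.0571]
tool_rot: [-3.141, -0.038, -0.001]
ft_force: [-0.5, -0.4, -0.1]
finger_gap: 0.648
clock: 11.35
position: [0.559, 0.252, 0.0574]
tool_rot: [-3.141, -0.038, -0.003]
ft_force: [0.1, 2.0, 7.1]
finger_gap: 0.272
clock: 11.6
position: [0.559, 0.2519, 0.0574]
tool_rot: [-3.141, -0.038, -0.003]
ft_force: [-0.4, 2.5, 6.3]
finger_gap: 0.278
```

```bash
python3 -m pendant '[[0,0.01,0.025,0],[0,0,0,0],[0,0,0,0]]' - 55;  python3 -m pendant '[[-0.07,-0.002,0,0],[-0.07,-0.002,0,0],[0,0,0,0]]';  python3 -m pendant '[[-0.05,-0.001,0,0],[0,0,0,0]]'
```

```text
clock: 11.98
position: [0.5589, 0.252, 0.0575]
tool_rot: [-3.141, -0.038, -0.001]
ft_force: [0.7, 0.5, 3.3]
finger_gap: 0.267
clock: 12.35
position: [0.555, 0.2519, 0.0575]
tool_rot: [-3.141, -0.038, -0.003]
ft_force: [4.1, -0.1, 3.7]
finger_gap: 0.27
clock: 12.6
position: [0.5535, 0.2518, 0.0575]
tool_rot: [-3.141, -0.038, -0.002]
ft_force: [5.3, -0.4, 4.4]
finger_gap: 0.272
```

```bash
for i in 1 2 ; do python3 -m pendant '[[-0.07,-0.002,0,0],[0,0,0,0]]'|egrep 'clock|pos|force|gap'|tr '\n' ' ';echo; done
```

```text
clock: 12.85 position: [0.5513, 0.2518, 0.0575] ft_force: [4.6, 0.1, 4.3] finger_gap: 0.273 
clock: 13.1 position: [0.5497, 0.2518, 0.0575] ft_force: [7.2, -0.0, 2.2] finger_gap: 0.272
```

```bash
python3 -m pendant '[[-0.07,-0.002,0,0],[0,0,0,0]]'; python3 -m pendant '[[-0.07,-0.002,0,0],[0,0,0,0]]'; python3 -m pendant '[[-0.07,-0.002,0,0],[0,0,0,0]]'
```

```text
clock: 13.35
position: [0.547, 0.2517, 0.0575]
tool_rot: [-3.141, -0.038, -0.002]
ft_force: [4.6, 1.6, 4.8]
finger_gap: 0.269
clock: 13.6
position: [0.5448, 0.2516, 0.0575]
tool_rot: [-3.141, -0.038, -0.001]
ft_force: [3.8, 0.2, 5.9]
finger_gap: 0.269
clock: 13.85
position: [0.5426, 0.2516, 0.0575]
tool_rot: [-3.141, -0.038, -0.001]
ft_force: [3.3, 0.6, 6.0]
finger_gap: 0.269
```

```bash
python3 -m pendant '[[-0.07,-0.002,0,0],[-0.07,-0.002,0,0],[0,0,0,0]]'; python3 -m pendant '[[-0.05,-0.001,0,0],[-0.02,0,0,0],[0,0,0,0]]'; python3 -m pendant '[[-0.04,-0.001,0,0],[0,0,0,0]]'; python3 -m pendant '[[-0.04,-0.001,0,0],[0,0,0,0]]'
```

```text
clock: 14.22
position: [0.5385, 0.2515, 0.0575]
tool_rot: [-3.141, -0.038, -0.001]
ft_force: [4.4, -0.1, 5.2]
finger_gap: 0.269
clock: 14.6
position: [0.5366, 0.2514, 0.0575]
tool_rot: [-3.141, -0.038, -0.002]
ft_force: [5.5, 1.2, 5.5]
finger_gap: 0.273
clock: 14.85
position: [0.5354, 0.2514, 0.0575]
tool_rot: [-3.141, -0.038, -0.002]
ft_force: [4.9, 0.0, 4.8]
finger_gap: 0.269
clock: 15.1
position: [0.5341, 0.2514, 0.0574]
tool_rot: [-3.141, -0.038, -0.001]
ft_force: [4.1, 0.5, 5.8]
finger_gap: 0.269
```

```bash
python3 -m pendant '[[-0.04,-0.001,0,0],[0,0,0,0]]'; python3 -m pendant '[[-0.04,-0.001,0,0],[0,0,0,0]]'; python3 -m pendant '[[-0.04,-0.001,0,0],[0,0,0,0]]'
```

```text
clock: 15.35
position: [0.5327, 0.2513, 0.0575]
tool_rot: [-3.141, -0.038, -0.001]
ft_force: [3.0, 0.0, 6.4]
finger_gap: 0.27
clock: 15.6
position: [0.5314, 0.2513, 0.0575]
tool_rot: [-3.141, -0.038, -0.0]
ft_force: [3.1, 0.2, 6.8]
finger_gap: 0.271
clock: 15.85
position: [0.5301, 0.2513, 0.0574]
tool_rot: [-3.141, -0.038, -0.0]
ft_force: [3.4, 1.0, 6.5]
finger_gap: 0.275
```

```bash
python3 -m pendant '[[-0.04,-0.001,0,0],[0,0,0,0]]'; python3 -m pendant '[[-0.04,-0.001,0,0],[0,0,0,0]]'; python3 - <<'E'
from h import *
c=shot('scene','s4')
cv2.imwrite('pics/c4.png',cv2.resize(c['img'][120:250,300:430],(780,780)[:2],interpolation=cv2.INTER_CUBIC)[:600])
w=shot('wrist','w4')
E
```

```text
clock: 16.1
position: [0.5286, 0.2512, 0.0574]
tool_rot: [3.141, 0.038, -0.001]
ft_force: [1.0, -0.1, 8.4]
finger_gap: 0.27
clock: 16.35
position: [0.5279, 0.2512, 0.0575]
tool_rot: [-3.141, -0.038, -0.001]
ft_force: [4.5, 0.4, 6.5]
finger_gap: 0.27
```

```bash
python3 -m pendant '[[-0.03,-0.001,0,0],[0,0,0,0]]'; python3 -m pendant '[[-0.02,0,0,0],[0,0,0,0]]'
```

```text
clock: 16.7
position: [0.5272, 0.2512, 0.0575]
tool_rot: [-3.141, -0.038, -0.002]
ft_force: [4.5, -0.1, 6.0]
finger_gap: 0.271
clock: 16.95
position: [0.5267, 0.2512, 0.0575]
tool_rot: [-3.141, -0.038, -0.002]
ft_force: [5.6, 0.7, 5.1]
finger_gap: 0.271
```

```bash
python3 - <<'E'
from h import *
c=load('w4'); 
cv2.imwrite('pics/c4.png',cv2.resize(c['img'][0:330,180:400],(400,600),interpolation=cv2.INTER_CUBIC))
print(c['eye'])
E
```

```text
[0.60859386 0.25297793 0.20015507]
```

View pics/c4.png

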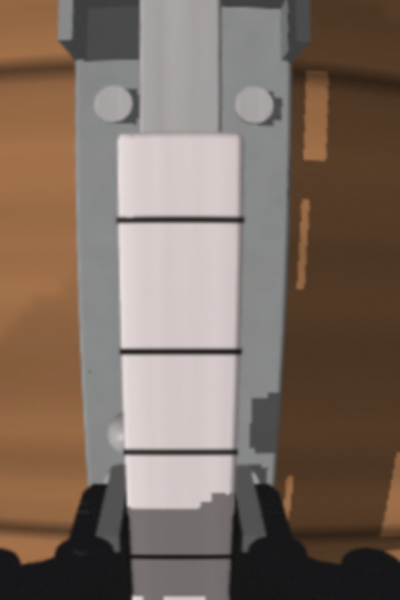

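The view shows a dome at crop (118,432) beside the second scribe line (v=452), and no bolt on the opposite side, so it should be the button already out. I'll check that numerically.

```bash
python3 - <<'E'
from h import *
c=load('w4'); f=lambda u,v,z:plane(c,u,v,z,True).round(4)
print('button',f(246,237.6,.075)); 
for y in (219,351,452,556): print('line',f(279,y*.55,.087))
print('end',f(279,134*.55,.087), 'fork back face',f(215,57*.55,.103))
E
python3 -m pendant '[[-0.03,0,0,0],[0,0,0,0]]';python3 -m pendant '[[-0.03,0,0,0],[0,0,0,0]]'
```

```text
button [0.5542 0.2656 0.075 ]
line [0.6032 0.2529 0.087 ]
line [0.5772 0.2523 0.087 ]
line [0.5551 0.2518 0.087 ]
line [0.5283 0.2512 0.087 ]
end [0.6195 0.2533 0.087 ] fork back face [0.6312 0.2725 0.103 ]
clock: 17.2
position: [0.5259, 0.2511, 0.0574]
tool_rot: [-3.141, -0.038, -0.002]
ft_force: [6.0, -0.1, 5.9]
finger_gap: 0.268
clock: 17.45
position: [0.5253, 0.2512, 0.0575]
tool_rot: [-3.141, -0.038, -0.003]
ft_force: [7.6, -0.6, 4.0]
finger_gap: 0.27
```

```bash
python3 -m pendant '[[-0.03,0,0,0],[0,0,0,0]]'; cat >> h.py <<'E'
def lines(c):
    g=c['img'].min(2).astype(float); s=np.median(g[:,276:283],1); out=[]
    for v in range(40,330):
        if s[v]==s[max(0,v-4):v+5].min() and s[v]<min(np.median(s[v-7:v-3]),np.median(s[v+4:v+8]))-25: out.append((v,*plane(c,279,v,.087,True)[:2].round(4)))
    return out
def dome(c,v0,v1,u0=236,u1=252):
    g=c['img'][v0:v1,u0:u1].min(2); return g
E
python3 - <<'E'
from h import *
w=shot('wrist','w5')
for n in ('w4','w5'):
    c=load(n); print(n,c['eye'],lines(c))
    np.set_printoptions(linewidth=200)
    print(dome(c,226,250)[::2])
E
```

```text
clock: 17.7
position: [0.525, 0.2512, 0.0575]
tool_rot: [-3.141, -0.038, -0.005]
ft_force: [10.7, -0.0, 2.8]
finger_gap: 0.269
w4 [0.60859386 0.25297793 0.20015507] [(120, np.float64(0.6034), np.float64(0.2529)), (193, np.float64(0.5772), np.float64(0.2523)), (248, np.float64(0.5554), np.float64(0.2518)), (306, np.float64(0.5282), np.float64(0.2512))]
[[135 136 135 135 135 134 134 134 133 131 133 157 193 213 215 211]
 [135 135 135 136 135 134 132 127 118 113 116 144 187 213 214 211]
 [135 134 135 134 134 132 130 128 126 127 130 152 189 213 214 212]
 [134 134 133 134 136 139 142 143 143 141 141 156 190 215 216 213]
 [134 134 135 141 150 154 156 156 155 153 152 160 190 214 217 212]
 [133 134 138 148 160 164 166 167 166 164 164 170 192 216 217 211]
 [134 134 139 151 162 169 172 173 176 179 182 185 197 217 218 212]
 [133 134 137 150 163 170 174 178 185 194 198 196 201 218 218 213]
 [133 133 135 143 160 169 172 173 178 181 180 178 191 215 218 213]
 [134 134 134 137 145 157 164 168 169 168 166 167 186 213 217 213]
 [133 133 133 133 134 139 147 154 159 159 157 152 156 176 181 178]
 [134 134
[... 389 characters left out ...]
 153 152 166 194 214 217 212]
 [134 134 140 150 160 165 165 166 165 163 164 172 195 216 217 213]
 [133 135 142 156 164 169 172 173 175 179 182 185 200 217 217 212]
 [134 135 141 155 165 170 174 179 186 197 201 198 202 217 218 213]
 [134 134 136 148 163 171 172 176 180 184 184 181 194 216 217 213]
 [133 134 133 138 149 161 167 169 170 168 167 170 190 215 218 213]
 [134 133 134 134 136 142 152 158 161 160 160 163 186 215 218 213]
 [134 134 134 134 134 134 136 139 143 146 146 154 180 213 218 213]
 [134 133 134 134 134 135 134 134 135 136 136 143 173 210 218 214]
 [133 133 134 134 134 134 134 134 135 134 133 131 141 167 174 171]
 [133 133 133 133 133 133 134 135 133 134 131 114  74  54  54  53]]
```

```bash
python3 -m pendant '[[0.04,0,0,0],[0,0,0,0],[0,0,0,0],[0,0,0,0],[0,0,0,0]]' 50;python3 -m pendant '[[0.4,0.01,0,0],[0.52,0.013,0,0],[0,0,0,0]]'
python3 - <<'E'
from h import *
c=shot('wrist','w6'); print(lines(c),manip.get_state()['position'],manip.get_state()['ft_force'])
cv2.imwrite('pics/c6.png',cv2.resize(c['img'][0:400,150:410],(520,800)[:2],interpolation=cv2.INTER_CUBIC)[200:800])
E
```

```text
clock: 18.38
position: [0.5246, 0.2511, 0.0571]
tool_rot: [3.141, 0.038, -0.0]
ft_force: [-0.5, 1.5, 0.0]
finger_gap: 0.581
clock: 18.75
position: [0.5538, 0.2517, 0.0571]
tool_rot: [-3.141, -0.037, -0.001]
ft_force: [-0.1, 0.7, -0.2]
finger_gap: 0.582
[(152, np.float64(0.618), np.float64(0.2531)), (200, np.float64(0.6005), np.float64(0.2527)), (264, np.float64(0.5745), np.float64(0.2521)), (309, np.float64(0.5527), np.float64(0.2516))] [0.55285352 0.25161929 0.05692954] [ 0.106961   -0.63168194 -0.11629368]
```

View pics/c6.png

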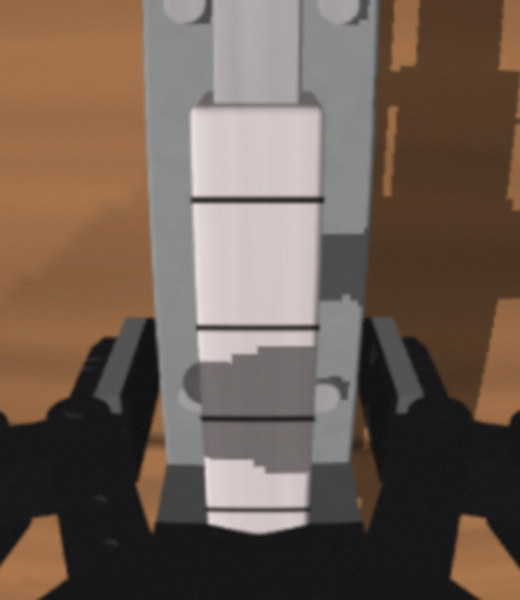

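Hole 2 is locked: the dome stands out at (200,382) beside the second line, and the jaws are centred on it. Now the second squeeze and pull.

```bash
python3 -m pendant '[[0,0,0,0],[0,0,0,0],[0,0,0,0],[0,0,0,0],[0,0,0,0],[0,0,0,0]]' 0 55;  python3 -m pendant '[[-0.06,-0.001,0,0],[0,0,0,0]]';  python3 -m pendant '[[-0.06,-0.002,0,0],[0,0,0,0]]'; python3 -m pendant '[[-0.06,-0.001,0,0],[0,0,0,0]]'
```

```text
clock: 19.55
position: [0.5521, 0.2519, 0.0574]
tool_rot: [3.141, 0.038, -0.0]
ft_force: [-3.7, 1.5, 6.0]
finger_gap: 0.269
clock: 19.8
position: [0.5513, 0.2519, 0.0574]
tool_rot: [-3.141, -0.038, -0.003]
ft_force: [4.9, 0.6, 3.2]
finger_gap: 0.264
clock: 20.05
position: [0.5497, 0.2518, 0.0574]
tool_rot: [-3.141, -0.038, -0.003]
ft_force: [6.6, 0.8, 2.3]
finger_gap: 0.268
clock: 20.3
position: [0.5476, 0.2517, 0.0574]
tool_rot: [-3.141, -0.038, -0.002]
ft_force: [4.9, 0.5, 3.3]
finger_gap: 0.267
```

```bash
python3 -m pendant '[[-0.07,-0.002,0,0],[-0.07,-0.002,0,0],[0,0,0,0]]'; python3 -m pendant '[[-0.07,-0.002,0,0],[-0.07,-0.002,0,0],[0,0,0,0]]'; python3 -m pendant '[[-0.07,-0.002,0,0],[0,0,0,0]]'; python3 -m pendant '[[-0.03,-0.001,0,0],[0,0,0,0]]'; python3 -m pendant '[[-0.03,-0.001,0,0],[0,0,0,0]]'
```

```text
clock: 20.68
position: [0.543, 0.2516, 0.0574]
tool_rot: [-3.141, -0.038, -0.001]
ft_force: [3.4, 0.7, 4.9]
finger_gap: 0.269
clock: 21.05
position: [0.5387, 0.2515, 0.0574]
tool_rot: [-3.141, -0.038, -0.001]
ft_force: [3.8, 0.7, 5.1]
finger_gap: 0.268
clock: 21.3
position: [0.5364, 0.2514, 0.0574]
tool_rot: [-3.141, -0.038, -0.0]
ft_force: [2.9, 1.4, 6.4]
finger_gap: 0.273
clock: 21.55
position: [0.5355, 0.2514, 0.0574]
tool_rot: [3.141, 0.038, 0.0]
ft_force: [2.5, 0.0, 6.4]
finger_gap: 0.273
clock: 21.8
position: [0.5345, 0.2513, 0.0574]
tool_rot: [3.141, 0.038, -0.0]
ft_force: [1.6, 1.0, 7.4]
finger_gap: 0.271
```

```bash
python3 -m pendant '[[-0.04,-0.001,0,0],[0,0,0,0]]'; python3 -m pendant '[[-0.04,-0.001,0,0],[0,0,0,0]]'; python3 -m pendant '[[-0.03,-0.001,0,0],[0,0,0,0]]'; python3 - <<'E'
from h import *
w=shot('wrist','w7'); print(lines(w)); np.set_printoptions(linewidth=200); print(dome(w,226,262)[::3])
E
```

```text
clock: 22.05
position: [0.5331, 0.2513, 0.0574]
tool_rot: [3.141, 0.038, -0.001]
ft_force: [1.6, 0.7, 6.9]
finger_gap: 0.268
clock: 22.3
position: [0.5324, 0.2513, 0.0574]
tool_rot: [-3.141, -0.038, -0.001]
ft_force: [3.5, 0.5, 5.4]
finger_gap: 0.271
clock: 22.55
position: [0.5317, 0.2513, 0.0574]
tool_rot: [-3.141, -0.038, -0.001]
ft_force: [4.8, 1.0, 5.1]
finger_gap: 0.275
[(147, np.float64(0.5977), np.float64(0.2528)), (195, np.float64(0.5802), np.float64(0.2524)), (259, np.float64(0.5544), np.float64(0.2518)), (305, np.float64(0.5325), np.float64(0.2512))]
[[136 136 136 136 136 136 136 136 135 136 143 173 207 217 215 211]
 [137 137 137 135 136 136 136 136 135 135 140 162 196 215 215 211]
 [137 137 137 137 137 136 136 136 136 135 141 160 192 215 215 210]
 [136 136 136 136 136 136 136 134 133 129 128 141 182 215 216 211]
 [135 135 135 135 135 135 132 129 125 123 124 140 181 215 218 211]
 [135 135 135 136 139 143 147 148 147 146 144 154 184 215 218 212]
 [136 136 136 142 156 163 165 165 164 163 162 166 187 215 218 213]
 [134 135 137 148 162 169 173 176 179 185 191 192 199 217 219 213]
 [135 135 135 141 156 169 173 176 180 186 189 188 193 213 218 213]
 [135 134 135 136 138 146 158 166 169 168 166 167 181 209 218 214]
 [135 135 134 134 132 119 106 106 114 127 138 146 161 191 207 205]
 [134 135 134 132 120  95  83  82  82  82  82  74  55  49  54  54]]
```

```bash
python3 -m pendant '[[-0.03,-0.001,0,0],[0,0,0,0]]'; python3 -m pendant '[[-0.03,0,0,0],[0,0,0,0]]'; python3 -m pendant '[[-0.03,0,0,0],[0,0,0,0]]'
```

```text
clock: 22.85
position: [0.5308, 0.2512, 0.0574]
tool_rot: [-3.141, -0.038, -0.002]
ft_force: [5.1, -0.4, 5.7]
finger_gap: 0.268
clock: 23.1
position: [0.5301, 0.2512, 0.0574]
tool_rot: [-3.141, -0.038, -0.002]
ft_force: [5.4, 0.2, 4.2]
finger_gap: 0.265
clock: 23.35
position: [0.5298, 0.2513, 0.0574]
tool_rot: [-3.141, -0.038, -0.004]
ft_force: [9.8, 0.6, 3.7]
finger_gap: 0.27
```

Force has risen to 9.8 N with almost no travel, so it is locked. I ease off, release, back away and check.

```bash
python3 -m pendant '[[0.05,0,0,0],[0,0,0,0],[0,0,0,0],[0,0,0,0],[0,0,0,0]]' 55; python3 -m pendant '[[0,0,0.5,0],[0,0,0.8,0],[0,0,0.9,0],[0,0,0.5,0],[0,0,0,0],[0,0,0,0]]'
python3 - <<'E'
from h import *
c=shot('wrist','w8'); s=shot('scene','s8'); print(manip.get_state()['ft_force'])
i=s['img'][100:260,290:450]
cv2.imwrite('pics/c8.png',np.hstack([cv2.resize(c['img'][0:340,200:360],(282,600),interpolation=cv2.INTER_CUBIC),cv2.resize(i,(510,600),interpolation=cv2.INTER_CUBIC)]))
E
```

```text
clock: 23.98
position: [0.53, 0.2512, 0.0571]
tool_rot: [3.141, 0.038, -0.0]
ft_force: [0.3, -0.6, 0.3]
finger_gap: 0.644
clock: 24.72
position: [0.5297, 0.251, 0.1375]
tool_rot: [3.141, 0.038, -0.002]
ft_force: [-0.0, 0.1, -0.3]
finger_gap: 0.645
[-0.91394201 -0.07122348 -0.44170311]
```

View pics/c8.png

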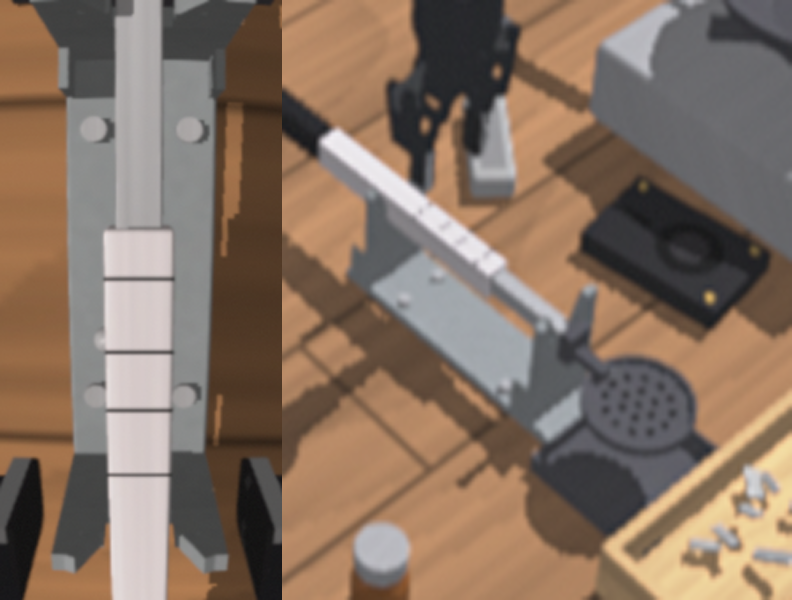

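The button stands out beside the third line (crop (100,341), with lines at v=278, 352, 410, 474). The collar is against the front fork, the blade is over the tray, and the gripper is clear. I'm handing in.

```bash
python3 -m pendant '[[0,0,0.8,0],[0,0,0.6,0],[0,0,0,0],[0,0,0,0]]'; python3 -c "
from rig import manip
print(manip.job_done())"
```

```text
clock: 25.32
position: [0.5298, 0.251, 0.1791]
tool_rot: [3.141, 0.038, -0.002]
ft_force: [-0.2, -1.1, 0.1]
finger_gap: 0.641
the job is handed in; nothing more can be done
None
```

I put the skimmer down in its rest, released it, and lengthened its handle two holes, one squeeze and pull at a time. I handed the job in at 25.3 s; it gave no verdict.

- **First pull:** about 27 mm of draw. The force dropped as the button popped out, and I stopped at 10.7 N when it locked.
- **Second pull:** about 22 mm of draw. I stopped at 9.8 N when it locked.
- **Last check:** the final pictures show the button standing out at the third scribe line. The collar is just beyond the front fork, the blade is over the drip tray, and the gripper is open and clear. I judged "fully out" by eye, without measuring how far the button stands proud.
- **Other things on the bench:** the arm never went near them. The final crop shows the jar, the mould block and one ingot in place; I did not re-measure the rest.
- **Small disagreements:** camera estimates of the rest's centre line differed by 1–2 mm. Sideways forces while pulling stayed under 2 N, so I kept the alignment.

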